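# Set the feed mill's burr dial three clicks off its stop

## Task

Set the grinding gap of the green feed mill: turn the black dial clockwise, gently, until you feel it come up against its stop (it must not be forced any harder than that), then turn it back three clicks. Finally swing the lock lever with the red post all the way over from the green mark to the red mark and let go, leaving the pot and the jar on the bench where they are.

Things in the scene. Friction and masses are not known exactly. Their poses are not given: they have to be found in the camera images.
- mill: Green feed mill fixed to the bench; origin on the bench under the dial's upright axis, x toward the hopper at its back, z up. Housing: x -120 to 60 mm, y +-60 mm, deck 75 mm high. Spout to x = -140 mm, open hopper x 58 to 138 mm (top at 100 mm), folded crank to y = 128 mm at 42 mm height. The lock lever is on the deck at -x. It is the only green machine here.
- dial_mid (a point): On the dial's axis, 108 mm above the bench. The dial is a round ribbed black knob 49 mm in diameter, free to grip 90 to 118 mm above the bench (top 120 mm); a 33 mm radius collar below it ends at 82 mm. This point is fixed to the mill (axes as mill) and does not turn with the dial, whose angle is neither reported nor marked.
- dial_top (a point): On the dial's axis at its top, 120 mm above the bench; fixed to the mill. Turning clockwise seen from above closes the burrs. 15 clicks a turn, 24 degrees (0.419 rad) each; let go, the dial settles in the nearest click. It starts 4 to 7 clicks before the stop. A click takes about 0.13 N m.
- seat (a point): Centre of the sprung burr seat, hidden in the mill on the dial's axis, 40 mm above the bench. The burrs touching is the dial's stop: it lies at a click, and turning on past it takes at once over 0.2 N m, then 3 N m more per rad. 0.25 to 0.45 N m is a firm feel of the stop; at 0.7 N m (0.2 rad past it) the burrs are damaged.
- burr (a point): Centre of the moving burr, hidden inside the mill; it does not turn but rises 0.1 mm for each click anticlockwise. Its height over seat is the grinding gap: 0 at the stop, 0.3 mm at three clicks back, negative when forced past the stop. Far too little to be seen or measured from outside.
- lock (a joint): Angle of the lock lever: 0 (starts at 0 to 0.1) unlocked, at the green mark on the mill's +y side; swings anticlockwise seen from above to 1.4 rad, its end stop: locked, at the red mark on the -y side. Stays where left; needs about 1.5 N at the post. Locked, it bars the dial from turning; it cannot be swung over while the dial stands between clicks.
- lock_pivot (a point): On the upright axis of the lock lever, 55 mm from the dial's axis toward the mill's -x, 79 mm above the bench; fixed to the mill, axes as mill. Unlocked the lever points 0.7 rad to the +y side of the mill's -x, locked 0.7 rad to its -y side.
- lock_post (a point): On the axis of the lever's upright round red post, 45 mm from the pivot, 99 mm above the bench and 12 mm below the post's top; the post is 12 mm in diameter and free 87 to 111 mm above the bench. The point moves with the lever.
- pot: Small terracotta pot, loose, 74 mm wide and 65 mm high, origin at the centre of its underside. To be left alone.
- jar: Clear glass jar with a red lid, loose, 74 mm wide and 92 mm high, origin at the centre of its underside. To be left alone.

How it is judged:
By the outcome, as a careful person would: the job done as asked, in the order asked, and still so for the second after the job is handed in, with the robot touching nothing.
It also fails if it takes over 72 s, if anything falls off the work surface, if the arm or the gripper's body presses on something with over 40 N, if the wrist force passes 120 N, or if a joint passes its speed limit or range.

## Robot

A 6-joint arm with a two-finger parallel gripper is mounted at the origin on a cart in front of the work surface, level with it; the furniture and walls round the work are solid. World frame = base frame: x ahead of the robot, y to its left, z up, the work surface at z = 0. Lengths are in m, angles in degrees, forces in N, time in s.
With the tool pointing down it reaches from about 0.4 to 0.825 m from the base axis. Payload 7 kg.
Tool frame: the origin (TCP) lies midway between the tips of the shut fingers; the grasp point (between the pads) lies r.pinch_z behind it (r.pinch_z is the distance from the TCP to the grasp point, in m); z points along the fingers, y is the line along which they close (so a half turn about z gives the same grasp; the last joint's range is limited). The gripper opens to 88 mm and grips with 3 to 60 N. Pads are 19 mm wide; open, the fingers measure 130 mm over their backs; the gripper's body (78 mm by 193 mm) begins 47 mm behind the grasp point.
Start: joints at [81.767, 20.546, 0.682, 0, -70.136, -16.507], TCP at [0.282, 0.613, 0.227] pointing down, gripper open.
Joint ranges: [-176.03, 176.03], [-82.01, 121.73], [-58.28, 71.71], [-173.87, 95.51], [-174.79, -0.11], [-173.66, 173.66]. Speed limits (degrees/s): [136.94, 136.94, 172.46, 180, 180, 180].

## Interface

Orientations are given as [roll, pitch, yaw] about the fixed x, y, z axes, in that order (R = Rz(yaw) Ry(pitch) Rx(roll)).
In Python, from plant import r, optics, job gives the robot as it stands.
- The arm moves only by the shell command python3 -m crank 'ROWS' [FORCE]. ROWS is JSON, a list of rows, each an object with "xyz": the shift along the tool's x, y, z in units of 30 mm (1.0 is 30 mm), a list of three; "delta_rot": the turn, a rotation vector about the tool's x, y, z in degrees, a list of three; "claw": the closure, from 0 (fully open) to 1 (shut). A call has 1 to 20 rows; each row is the pose to reach, as a shift and turn from the pose commanded when the call began, along the tool's axes at that moment; what a row does not reach only later rows make up. A row lasts 1/8 s, in which the tool goes at most 62.5 mm and 10.7 degrees, less where a joint would pass 70% of its speed; a pose out of reach is approached as far as the arm can. A call with a gripper value outside its range is refused whole. The fingers move at their own pace and stop on an object; FORCE is the grip in N (left out, the last holds). Time passes only in rows, so rows that repeat a pose let the fingers close. It gives the time, the measured TCP pose, the force, the opening and the grip force at its end, in the units of the state.
- r.get_state(): the state, without advancing time (a new reading comes with each control period).
- optics.capture(name): name is "scene" or "top" or "wrist"; returns a dict with "img" (400x640x3 uint8, blue, green, red), "fovy" (degrees; the focal length in pixels is half the picture's height over the tangent of half this angle, whatever the lens; pixels are square), "cx", "cy" (the principal point, pixels), "dist" ([k1, k2, p1, p2, k3] as OpenCV has them; the pictures are not rectified), "eye" and "rotation" of the camera in the world; the wrist camera has in their place "hand_eye" (4x4, takes a point from camera to tool coordinates, whose origin is the TCP and whose axes are the flange's). Camera axes: x right, y up, looking along -z (the intrinsics and any distortion apply to the point x, -y, -z); pixel columns grow to the right and rows downward; lengths in m; the calibration is good to about 2 mm. A picture is of the moment at which its call begins: read the wrist's pose just before it. There is no depth.
- job.close_job(): hands the job in; it is judged then, once.
The state is a dict: "time_s": time; "joints": joint angles; "qd": joint speeds; "joint_torque": joint torques, N m; "tcp_pos": TCP position; "eef_rot": TCP orientation; "contact_force": force on the tool from outside, world axes, zero at the start; "moment": the same for the moment, N m; "gripper_width": finger opening in m; "gripper_force": force on a finger pad.
Only numpy, scipy, OpenCV 4.12 (cv2) and the standard library are available. Lean on these libraries where they do the work, as an engineer would, in place of code of your own. Each camera call takes 0.05 s, during which the arm holds its last target. There are 200 camera calls.

## Working session

There is one attempt and no reset: what is moved stays moved. The work goes in short steps, Python scripts to look and compute and a shell command to move; the robot and the scene stay as the last step left them, time stands still between calls to the robot, and variables do not carry over. Pictures are saved under pics/ and viewed, at most 10 in all, crops included, and the job is handed in when it is done.

```bash
ls; mkdir -p pics
python3 - <<'E'
from plant import r,optics,job
import cv2
s=r.get_state()
for k,v in s.items(): print(k,v)
print(r.pinch_z)
for n in ["scene","top"]:
    c=optics.capture(n); cv2.imwrite(f"pics/{n}0.png",c["img"]); print({k:v for k,v in c.items() if k!="img"})
E
```

```text
pics
time_s 0.0
joints [ 8.17665525e+01  2.05911962e+01  6.33590260e-01 -2.06422438e-02
 -7.01369423e+01 -1.65078573e+01]
qd [-0.03651362 -0.06811441  0.01275549 -0.03881445  0.0091229  -0.06887952]
joint_torque [ 5.00635906e-04 -5.82717168e+01  2.93061858e+01  6.99752882e+00
  6.89646535e-03 -1.58378393e-04]
tcp_pos [0.28230702 0.6125784  0.22562236]
eef_rot [ 1.79903835e+02 -8.26306777e-03 -2.47483275e+01]
contact_force [ 0.58001314 -0.78131566  0.14049998]
moment [-0.02539915 -0.0123893  -0.06475477]
gripper_force 0.0
gripper_width 0.08777815901202697
0.0188
{'fovy': 49.76982241006444, 'cx': 324.3621693599905, 'cy': 200.73776221082323, 'dist': array([-0.00924029,  0.        ,  0.        ,  0.        ,  0.        ]), 'eye': array([-0.11921903,  0.38010141,  0.64184098]), 'rotation': array([ 5.07323611e+01,  6.84268907e-02, -1.14652238e+02])}
{'fovy': 44.9291120791939, 'cx': 317.6549404036559, 'cy': 196.96526301211514, 'dist': array([6.31010862e-05, 0.00000000e+00, 0.00000000e+00, 0.00000000e+00,
       0.00000000e+00]), 'eye': array([0.39304129, 0.09900877, 1.25456375]), 'rotation': array([  5.40322264,  -0.22127274, -90.22565938])}
```

View pics/scene0.png

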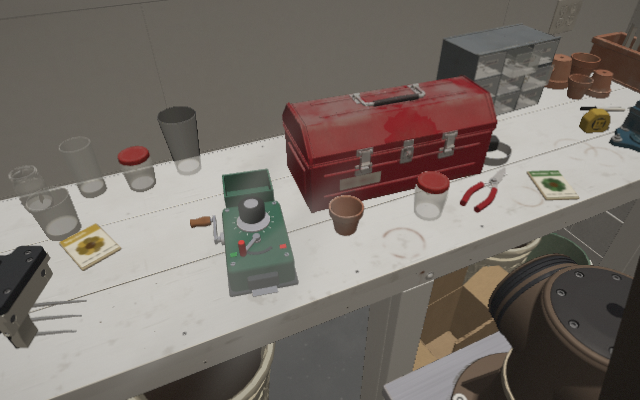

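View pics/top0.png

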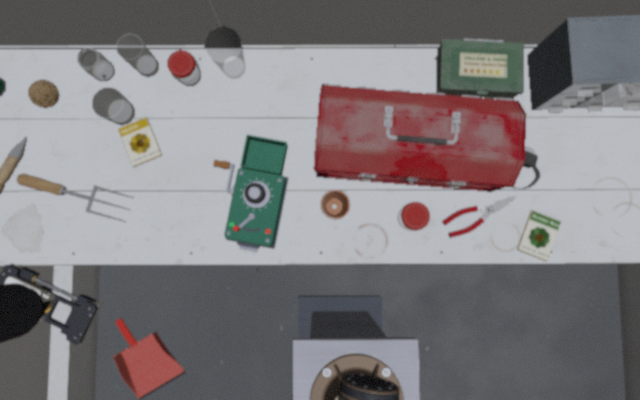

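Scene: mill at about (255,235), dial (252,208), red post (241,247). Top: dial (256,193), post (236,228), red mark (267,231), pot (335,204), jar (414,216), toolbox beyond x≈317.

```bash
cat > h.py <<'E'
import numpy as np,cv2
from scipy.spatial.transform import Rotation as R
def ray(c,uv,Rw=None,eye=None):
    f=200/np.tan(np.radians(c["fovy"]/2)); K=np.array([[f,0,c["cx"]],[0,f,c["cy"]],[0,0,1]])
    p=cv2.undistortPoints(np.array([[uv]],float),K,np.array(c["dist"]))[0,0]
    d=np.array([p[0],-p[1],-1])
    if Rw is None: Rw=R.from_euler('xyz',c["rotation"],degrees=True).as_matrix(); eye=c["eye"]
    return eye,Rw@d
def onz(c,uv,z,*a):
    e,d=ray(c,uv,*a); return e+d*(z-e[2])/d[2]
def meet(r1,r2):
    A=np.stack([r1[1],-r2[1]],1); t=np.linalg.lstsq(A,r2[0]-r1[0],rcond=None)[0]
    p,q=r1[0]+t[0]*r1[1],r2[0]+t[1]*r2[1]; return (p+q)/2,np.linalg.norm(p-q)
E
python3 - <<'E'
from plant import r,optics
from h import *
t=optics.capture("top"); s=optics.capture("scene")
hsv=cv2.cvtColor(t["img"],cv2.COLOR_BGR2HSV)
g=cv2.inRange(hsv,(65,60,30),(95,255,255)); g[:,400:]=0;g[:,:200]=0
cs=max(cv2.findContours(g,0,2)[0],key=cv2.contourArea); box=cv2.boxPoints(cv2.minAreaRect(cs)); print("box",box)
for b in box: print(onz(t,b,.075)[:2])
for n,c,(x0,y0,x1,y1) in (("t",t,(215,125,295,255)),("s",s,(205,165,305,300))):
    h=cv2.cvtColor(c["img"],cv2.COLOR_BGR2HSV)
    m=cv2.inRange(h,(0,150,90),(8,255,255))|cv2.inRange(h,(172,150,90),(180,255,255))
    mm=np.zeros_like(m);mm[y0:y1,x0:x1]=m[y0:y1,x0:x1]
    k,_,st,ce=cv2.connectedComponentsWithStats(mm)
    for i in range(1,k):
        if st[i,4]>3: print(n,st[i],ce[i],onz(c,ce[i],.099)[:2],onz(c,ce[i],.076)[:2])
a=cv2.resize(t["img"][130:250,215:295],None,fx=5,fy=5,interpolation=cv2.INTER_CUBIC)
b=cv2.resize(s["img"][170:290,205:285],None,fx=5,fy=5,interpolation=cv2.INTER_CUBIC)
cv2.imwrite("pics/c1.png",np.hstack([a,b]))
E
```

```text
box [[224.15388 238.23077]
 [244.88466 134.57693]
 [292.7693  144.15387]
 [272.0385  247.80771]]
[0.40475725 0.32144653]
[0.66054649 0.27375409]
[0.63608366 0.15508019]
[0.38116575 0.20510289]
t [234 226   5   5  16] [235.625  227.9375] [0.42886236 0.28994551] [0.42957533 0.29374585]
t [266 230   4   3  11] [267.63636364 230.90909091] [0.42150061 0.21362847] [0.42206705 0.21590982]
s [238 240   6   5  21] [240.80952381 241.95238095] [0.44135678 0.28738514] [0.4651082  0.28345678]
```

View pics/c1.png

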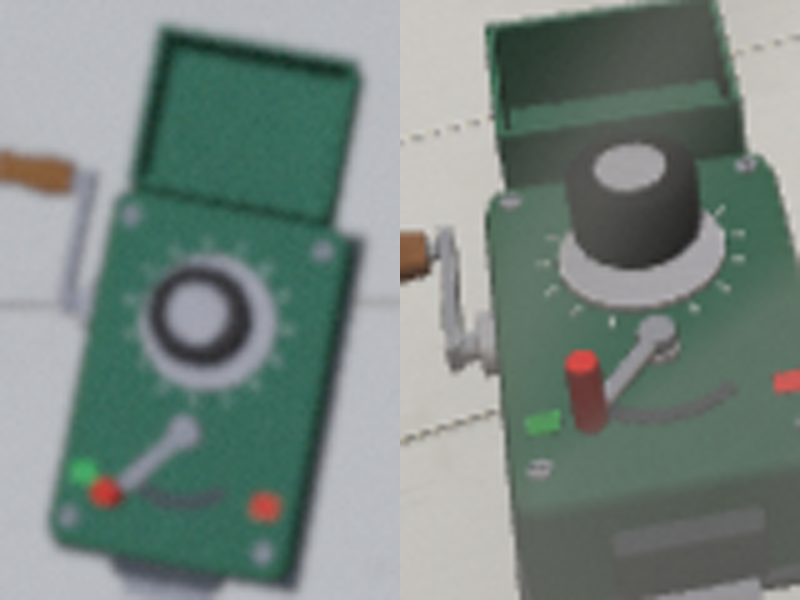

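Run:
```python
from plant import r,optics
from h import *
t=optics.capture("top"); s=optics.capture("scene")
L=lambda a,b,ox,oy:(ox+(a+.5)/5-.5,oy+(b+.5)/5-.5)
T=lambda a,b:L(a,b,215,130); S=lambda a,b:L(a-400,b,205,170)
for n,a,b,z in (("dial",T(200,313),S(630,167),.12),("pivot",T(184,433),S(658,328),.084),("post",T(105,490),S(582,361),.111),
  ("green",T(84,471),S(543,422),.075),("red",T(265,507),S(789,381),.075),("scrBL",T(68,516),S(539,467),.076),("scrTL",T(131,214),S(511,201),.076),("scrTR",T(321,250),S(745,164),.076)):
    print(n,onz(t,a,z)[:2].round(4),onz(s,b,z)[:2].round(4),*meet(ray(t,a),ray(s,b)))
```

```text
dial [0.5121 0.2428] [0.5137 0.2446] [0.51247192 0.24377469 0.12052103] 0.0022075587715592753
pivot [0.4575 0.2546] [0.4621 0.2537] [0.45744123 0.2543906  0.08833771] 0.0007598316714459646
post [0.4293 0.288 ] [0.4292 0.289 ] [0.42944413 0.28854022 0.11054368] 0.000901328353343197
green [0.4397 0.3043] [0.442  0.3044] [0.43974815 0.30434218 0.07706407] 0.0008018988985929984
red [0.4219 0.2161] [0.4244 0.2164] [0.42206272 0.21647574 0.07707595] 0.0012610247379026217
scrBL [0.4179 0.3116] [0.4203 0.3117] [0.41792879 0.31160768 0.07827418] 0.0008101409912354764
scrTL [0.5658 0.2827] [0.5664 0.2834] [0.56592064 0.28304592 0.07619306] 0.0008317377100466069
scrTR [0.5477 0.1892] [0.549  0.1895] [0.54766324 0.18949305 0.07700155] 0.0007033816772620718
```

```bash
cat >> h.py <<'E'
def go(p,yaw,st):
    Rt=R.from_euler('xyz',st["eef_rot"],degrees=True)
    G=R.from_euler('xyz',[180,0,yaw],degrees=True)
    return (Rt.inv().apply(np.array(p)-st["tcp_pos"])/.03).round(3),(Rt.inv()*G).as_rotvec(degrees=True).round(2)
E
python3 - <<'E'
from plant import r
from h import *
print(go([.5124,.2437,.19],-11,r.get_state()))
a=[r.get_state() for _ in range(1)][0]; print(a["moment"],a["tcp_pos"])
E
```

```text
(array([12.112,  7.967,  1.214]), array([  0.03,  -0.  , -13.74]))
[ 0.00518999 -0.0141498   0.03099915] [0.28244073 0.6128766  0.22624902]
```

```bash
python3 -m crank '[{"xyz":[6,4,0.6],"delta_rot":[0,0,-7],"claw":0.3},{"xyz":[12.11,7.97,1.21],"delta_rot":[0,0,-13.74],"claw":0.3},{"xyz":[12.11,7.97,1.21],"delta_rot":[0,0,-13.74],"claw":0.3},{"xyz":[12.11,7.97,1.21],"delta_rot":[0,0,-13.74],"claw":0.3},{"xyz":[12.11,7.97,1.21],"delta_rot":[0,0,-13.74],"claw":0.3},{"xyz":[12.11,7.97,1.21],"delta_rot":[0,0,-13.74],"claw":0.3},{"xyz":[12.11,7.97,1.21],"delta_rot":[0,0,-13.74],"claw":0.3},{"xyz":[12.11,7.97,1.21],"delta_rot":[0,0,-13.74],"claw":0.3},{"xyz":[12.11,7.97,1.21],"delta_rot":[0,0,-13.74],"claw":0.3},{"xyz":[12.11,7.97,1.21],"delta_rot":[0,0,-13.74],"claw":0.3}]' 25
python3 - <<'E'
from plant import r,optics
from h import *
st=r.get_state(); c=optics.capture("wrist"); cv2.imwrite("pics/w1.png",c["img"])
print(st["tcp_pos"],st["eef_rot"],st["joints"],st["gripper_width"]); print({k:v for k,v in c.items() if k!="img"})
E
```

```text
time_s: 1.55
tcp_pos: [0.512, 0.2449, 0.1904]
eef_rot: [-180.0, -0.0, -10.9]
contact_force: [0.1, 0.4, 0.1]
gripper_width: 0.0613
gripper_force: 0.0
[0.51202733 0.24485117 0.1904338 ] [-1.79979858e+02 -9.57791522e-03 -1.09234740e+01] [ 4.53061053e+01  1.20193178e+01 -1.61317875e+01 -3.66886899e-03
 -6.18268276e+01  3.37721540e+01] 0.06132938119510418
{'fovy': 70.15268418921671, 'cx': 322.3868578831646, 'cy': 197.05360768190013, 'dist': array([-0.03637023,  0.        ,  0.        ,  0.        ,  0.        ]), 'hand_eye': array([[ 5.07280825e-04,  9.61025133e-01,  2.76460551e-01,
         7.38239067e-02],
       [ 9.99999791e-01, -5.98036132e-04,  2.43966214e-04,
         2.03508430e-04],
       [ 3.99791062e-04,  2.76460370e-01, -9.61025236e-01,
        -1.57106054e-01],
       [ 0.00000000e+00,  0.00000000e+00,  0.00000000e+00,
         1.00000000e+00]])}
```

View pics/w1.png

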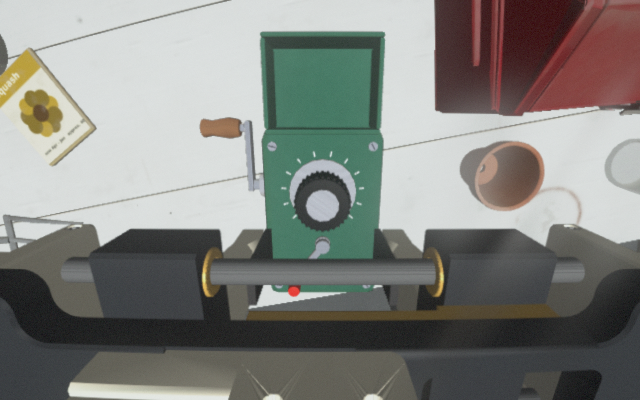

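Wrist view: the dial cap is at about (323,206), pivot (322,245), red post (293,291), pot (510,175) and toolbox clear to the right.

Run:
```python
from plant import r,optics
from h import *
st=r.get_state(); c=optics.capture("wrist")
Rt=R.from_euler('xyz',st["eef_rot"],degrees=True).as_matrix(); H=c["hand_eye"]
eye=st["tcp_pos"]+Rt@H[:3,3]; Rw=Rt@H[:3,:3]
h=cv2.cvtColor(c["img"],cv2.COLOR_BGR2HSV)
for n,roi,lo,hi,z in (("dark",(150,240,280,365),(0,0,0),(180,255,70),.105),("cap",(190,222,306,340),(0,0,120),(180,70,255),.12)):
    m=cv2.inRange(h,lo,hi); k=np.zeros_like(m); a,b,x,y=roi; k[a:b,x:y]=m[a:b,x:y]
    q=max(cv2.findContours(k,0,2)[0],key=cv2.contourArea); (u,v),rad=cv2.minEnclosingCircle(q); e=cv2.fitEllipse(q)
    print(n,(u,v),rad,e,onz(c,e[0],z,Rw,eye))
print(go([.5124,.2437,.088],-11,st))
```

```text
dark (322.0, 200.5614013671875) 29.561504364013672 ((322.0773620605469, 201.07992553710938), (53.954227447509766, 57.71461486816406), 1.344752311706543) [0.51231692 0.24509388 0.105     ]
cap (322.32208251953125, 205.06442260742188) 16.436553955078125 ((322.2828369140625, 205.10525512695312), (31.117494583129883, 32.28406524658203), 83.58990478515625) [0.51327946 0.24470595 0.12      ]
(array([0.022, 0.041, 3.414]), array([-0.02, -0.01,  0.1 ]))
```

```bash
python3 -m crank '[{"xyz":[0.03,0.02,1.5],"delta_rot":[0,0,0],"claw":0.3},{"xyz":[0.03,0.02,2.6],"delta_rot":[0,0,0],"claw":0.3},{"xyz":[0.03,0.02,3.35],"delta_rot":[0,0,0],"claw":0.3},{"xyz":[0.03,0.02,3.35],"delta_rot":[0,0,0],"claw":0.3},{"xyz":[0.03,0.02,3.35],"delta_rot":[0,0,0],"claw":0.3}]' 25
python3 -m crank '[{"xyz":[0,0,0],"delta_rot":[0,0,0],"claw":1},{"xyz":[0,0,0],"delta_rot":[0,0,0],"claw":1},{"xyz":[0,0,0],"delta_rot":[0,0,0],"claw":1},{"xyz":[0,0,0],"delta_rot":[0,0,0],"claw":1}]' 25
cat > st.py <<'E'
from plant import r
s=r.get_state()
print(round(s["time_s"],2),s["tcp_pos"].round(4),s["eef_rot"].round(2)[2],"F",s["contact_force"].round(2),"M",s["moment"].round(3),"w",round(s["gripper_width"],4),round(float(s["gripper_force"]),1),"j6",s["joints"][5].round(2),"tq6",s["joint_torque"][5].round(3))
E
python3 st.py
```

```text
time_s: 2.28
tcp_pos: [0.5135, 0.244, 0.0908]
eef_rot: [-180.0, -0.1, -10.9]
contact_force: [-0.0, 0.8, -0.2]
gripper_width: 0.0613
gripper_force: 0.0
time_s: 2.78
tcp_pos: [0.5141, 0.2441, 0.0909]
eef_rot: [-179.9, -0.1, -11.0]
contact_force: [-0.4, 4.4, 6.2]
gripper_width: 0.0483
gripper_force: 25.0
2.77 [0.5141 0.2441 0.0909] -10.97 F [-0.4   4.4   6.16] M [ 1.368  0.209 -0.027] w 0.0483 25.0 j6 33.91 tq6 -0.004
```

```bash
python3 -m crank '[{"xyz":[0,0,0],"delta_rot":[0,0,5],"claw":1},{"xyz":[0,0,0],"delta_rot":[0,0,10],"claw":1}]'; python3 st.py;  python3 -m crank '[{"xyz":[0,0,0],"delta_rot":[0,0,5],"claw":1},{"xyz":[0,0,0],"delta_rot":[0,0,10],"claw":1},{"xyz":[0,0,0],"delta_rot":[0,0,14],"claw":1}]'>/dev/null; python3 st.py
```

```text
time_s: 3.02
tcp_pos: [0.5141, 0.2441, 0.0909]
eef_rot: [-179.9, -0.1, -21.1]
contact_force: [-1.0, 3.3, 7.0]
gripper_width: 0.0484
gripper_force: 25.0
3.02 [0.5141 0.2441 0.0909] -21.13 F [-1.01  3.33  6.99] M [1.291 0.251 0.028] w 0.0484 25.0 j6 23.75 tq6 1.121
3.4 [0.514  0.244  0.0909] -35.12 F [-0.86  1.42  6.9 ] M [0.872 0.425 0.147] w 0.0483 25.0 j6 9.76 tq6 0.747
```

```bash
python3 -m crank '[{"xyz":[0,0,0],"delta_rot":[0,0,4],"claw":1}]'>/dev/null; python3 st.py
python3 -m crank '[{"xyz":[0,0,0],"delta_rot":[0,0,4],"claw":1}]'>/dev/null; python3 st.py
python3 -m crank '[{"xyz":[0,0,0],"delta_rot":[0,0,4],"claw":1}]'>/dev/null; python3 st.py
python3 -m crank '[{"xyz":[0,0,0],"delta_rot":[0,0,4],"claw":1}]'>/dev/null; python3 st.py
python3 -m crank '[{"xyz":[0,0,0],"delta_rot":[0,0,4],"claw":1}]'>/dev/null; python3 st.py
python3 -m crank '[{"xyz":[0,0,0],"delta_rot":[0,0,4],"claw":1}]'>/dev/null; python3 st.py
```

```text
3.52 [0.514  0.2439 0.0909] -39.09 F [-0.34  4.14  7.19] M [1.192 0.416 0.128] w 0.0484 25.0 j6 5.79 tq6 0.796
3.65 [0.514  0.2439 0.0909] -43.1 F [-1.13  4.61  6.22] M [1.195 0.484 0.071] w 0.0484 25.0 j6 1.79 tq6 0.851
3.77 [0.5139 0.244  0.0909] -47.1 F [-1.63  4.29  6.61] M [1.302 0.58  0.024] w 0.0483 25.0 j6 -2.22 tq6 0.892
3.9 [0.5139 0.244  0.0909] -51.1 F [-0.81  4.13  6.77] M [ 1.35   0.633 -0.067] w 0.0485 25.0 j6 -6.22 tq6 0.931
4.03 [0.5139 0.244  0.0909] -55.1 F [-1.05  4.51  7.27] M [ 1.428  0.832 -0.073] w 0.0484 25.0 j6 -10.22 tq6 0.97
4.15 [0.5138 0.244  0.0909] -59.11 F [-1.58  2.11  7.55] M [0.835 0.782 0.066] w 0.0485 25.0 j6 -14.22 tq6 0.874
```

```bash
python3 -m crank '[{"xyz":[0,0,0],"delta_rot":[0,0,7],"claw":1},{"xyz":[0,0,0],"delta_rot":[0,0,14],"claw":1},{"xyz":[0,0,0],"delta_rot":[0,0,21],"claw":1},{"xyz":[0,0,0],"delta_rot":[0,0,28],"claw":1},{"xyz":[0,0,0],"delta_rot":[0,0,35],"claw":1},{"xyz":[0,0,0],"delta_rot":[0,0,42],"claw":1}]'>/dev/null; python3 st.py
python3 -m crank '[{"xyz":[0,0,0],"delta_rot":[0,0,3],"claw":1}]'>/dev/null; python3 st.py
python3 -m crank '[{"xyz":[0,0,0],"delta_rot":[0,0,3],"claw":1}]'>/dev/null; python3 st.py
```

```text
4.9 [0.5137 0.2442 0.0909] -101.21 F [-3.25  5.87  7.24] M [ 2.176  1.459 -0.049] w 0.0482 25.0 j6 -56.32 tq6 1.636
5.03 [0.5137 0.2444 0.0909] -104.15 F [-2.79  5.2   7.77] M [ 2.223  1.472 -0.064] w 0.0488 25.0 j6 -59.25 tq6 0.295
5.15 [0.5136 0.2443 0.0909] -107.09 F [-2.74  3.94  8.98] M [1.662 1.53  0.075] w 0.0486 25.0 j6 -62.19 tq6 0.594
```

```bash
python3 -m crank '[{"xyz":[0,0,0],"delta_rot":[0,0,1.5],"claw":1}]'>/dev/null; python3 st.py
python3 -m crank '[{"xyz":[0,0,0],"delta_rot":[0,0,1.5],"claw":1}]'>/dev/null; python3 st.py
```

```text
5.28 [0.5135 0.2441 0.0909] -108.54 F [-2.97  4.36  8.1 ] M [1.908 1.53  0.176] w 0.0487 25.0 j6 -63.65 tq6 0.021
5.4 [0.5136 0.2441 0.0909] -110.02 F [-2.22  5.15  7.8 ] M [1.997 1.5   0.118] w 0.0484 25.0 j6 -65.13 tq6 0.218
```

```bash
python3 -m crank '[{"xyz":[0,0,0],"delta_rot":[0,0,5],"claw":1},{"xyz":[0,0,0],"delta_rot":[0,0,10],"claw":1},{"xyz":[0,0,0],"delta_rot":[0,0,15],"claw":1}]'>/dev/null; python3 st.py
python3 -m crank '[{"xyz":[0,0,0],"delta_rot":[0,0,3],"claw":1}]'>/dev/null; python3 st.py
python3 -m crank '[{"xyz":[0,0,0],"delta_rot":[0,0,2],"claw":1}]'>/dev/null; python3 st.py
```

```text
5.78 [0.5137 0.2445 0.0909] -125.15 F [-2.83  5.92  8.66] M [2.567 1.429 0.011] w 0.0485 25.0 j6 -80.25 tq6 1.185
5.9 [0.5137 0.2446 0.0909] -128.12 F [-1.97  6.03  7.32] M [ 2.601  1.351 -0.103] w 0.0488 25.0 j6 -83.22 tq6 0.53
6.03 [0.5137 0.2446 0.0909] -130.07 F [-2.59  5.37  7.51] M [2.284e+00 1.415e+00 2.000e-03] w 0.0484 25.0 j6 -85.17 tq6 0.372
```

```bash
python3 -m crank '[{"xyz":[0,0,0],"delta_rot":[0,0,1.5],"claw":1}]'>/dev/null; python3 st.py
```

```text
6.15 [0.5137 0.2444 0.0909] -131.54 F [-1.83  5.16  8.16] M [2.236 1.517 0.111] w 0.0484 25.0 j6 -86.64 tq6 0.156
```

```bash
python3 -m crank '[{"xyz":[0,0,0],"delta_rot":[0,0,1.5],"claw":1}]'>/dev/null; python3 st.py
```

```text
6.28 [0.5137 0.2444 0.0909] -133.03 F [-3.11  5.22  8.  ] M [2.384 1.436 0.128] w 0.0488 25.0 j6 -88.13 tq6 0.212
```

```bash
python3 -m crank '[{"xyz":[0,0,0],"delta_rot":[0,0,5],"claw":1},{"xyz":[0,0,0],"delta_rot":[0,0,10],"claw":1},{"xyz":[0,0,0],"delta_rot":[0,0,15],"claw":1}]'>/dev/null; python3 st.py
python3 -m crank '[{"xyz":[0,0,0],"delta_rot":[0,0,4],"claw":1}]'>/dev/null; python3 st.py
python3 -m crank '[{"xyz":[0,0,0],"delta_rot":[0,0,2],"claw":1}]'>/dev/null; python3 st.py
python3 -m crank '[{"xyz":[0,0,0],"delta_rot":[0,0,1.5],"claw":1}]'>/dev/null; python3 st.py
```

```text
6.65 [0.5139 0.2446 0.0909] -148.15 F [-1.48  5.64  6.79] M [ 2.598  1.066 -0.012] w 0.0483 25.0 j6 -103.25 tq6 1.178
6.78 [0.5139 0.2447 0.0909] -152.14 F [-2.17  5.9   6.12] M [ 2.609  0.958 -0.087] w 0.0482 25.0 j6 -107.24 tq6 0.876
6.9 [0.5139 0.2446 0.0909] -154.09 F [-1.84  5.49  7.06] M [ 2.383  1.074 -0.032] w 0.0488 25.0 j6 -109.19 tq6 0.239
7.03 [0.5139 0.2445 0.0909] -155.52 F [-2.72  5.44  6.04] M [2.406 1.08  0.328] w 0.0485 25.0 j6 -110.63 tq6 -0.019
```

```bash
python3 -m crank '[{"xyz":[0,0,0],"delta_rot":[0,0,0],"claw":1}]'>/dev/null; python3 st.py
python3 -m crank '[{"xyz":[0,0,0],"delta_rot":[0,0,0],"claw":1}]'>/dev/null; python3 st.py
```

```text
7.15 [0.5138 0.2445 0.0909] -155.48 F [-2.24  5.3   6.96] M [2.445 1.066 0.301] w 0.0486 25.0 j6 -110.59 tq6 -0.44
7.28 [0.5138 0.2445 0.0909] -155.46 F [-2.07  5.31  6.8 ] M [2.428 1.018 0.264] w 0.0488 25.0 j6 -110.57 tq6 -0.267
```

```bash
python3 -m crank '[{"xyz":[0,0,0],"delta_rot":[0,0,-6],"claw":1},{"xyz":[0,0,0],"delta_rot":[0,0,-12],"claw":1},{"xyz":[0,0,0],"delta_rot":[0,0,-18],"claw":1},{"xyz":[0,0,0],"delta_rot":[0,0,-24],"claw":1},{"xyz":[0,0,0],"delta_rot":[0,0,-30],"claw":1},{"xyz":[0,0,0],"delta_rot":[0,0,-36],"claw":1},{"xyz":[0,0,0],"delta_rot":[0,0,-42],"claw":1},{"xyz":[0,0,0],"delta_rot":[0,0,-48],"claw":1},{"xyz":[0,0,0],"delta_rot":[0,0,-54],"claw":1},{"xyz":[0,0,0],"delta_rot":[0,0,-60],"claw":1},{"xyz":[0,0,0],"delta_rot":[0,0,-65],"claw":1}]'>/dev/null; python3 st.py
python3 -m crank '[{"xyz":[0,0,0],"delta_rot":[0,0,-4],"claw":1}]'>/dev/null; python3 st.py
python3 -m crank '[{"xyz":[0,0,0],"delta_rot":[0,0,-2.5],"claw":1}]'>/dev/null; python3 st.py
python3 -m crank '[{"xyz":[0,0,0],"delta_rot":[0,0,-2],"claw":1}]'>/dev/null; python3 st.py
python3 -m crank '[{"xyz":[0,0,0],"delta_rot":[0,0,0],"claw":1}]'>/dev/null; python3 st.py
```

```text
8.65 [0.5136 0.2441 0.0909] -90.3 F [-2.03  4.77  8.5 ] M [ 1.641  1.259 -0.016] w 0.0485 25.0 j6 -45.41 tq6 -1.054
8.78 [0.5137 0.244  0.0909] -86.33 F [-1.96  3.07  7.88] M [1.493 1.176 0.075] w 0.0487 25.0 j6 -41.44 tq6 -0.865
8.9 [0.5137 0.244  0.0909] -83.86 F [-2.18  4.76  7.98] M [1.691 1.128 0.04 ] w 0.0487 25.0 j6 -38.98 tq6 -0.461
9.03 [0.5137 0.2442 0.0909] -81.91 F [-3.89  5.8   8.15] M [ 1.912  1.294 -0.203] w 0.0485 25.0 j6 -37.02 tq6 -0.249
9.15 [0.5137 0.2442 0.0909] -81.96 F [-1.11  5.84  8.81] M [ 1.85   1.232 -0.084] w 0.0485 25.0 j6 -37.07 tq6 0.313
```

```bash
python3 -m crank '[{"xyz":[0,0,0],"delta_rot":[0,0,0],"claw":0.3},{"xyz":[0,0,0],"delta_rot":[0,0,0],"claw":0.3},{"xyz":[0,0,0],"delta_rot":[0,0,0],"claw":0.3},{"xyz":[0,0,-1],"delta_rot":[0,0,0],"claw":0.3},{"xyz":[0,0,-2.5],"delta_rot":[0,0,0],"claw":0.3},{"xyz":[0,0,-3.3],"delta_rot":[0,0,-10],"claw":0.3},{"xyz":[0,0,-3.3],"delta_rot":[0,0,-20],"claw":0.3},{"xyz":[0,0,-3.3],"delta_rot":[0,0,-30],"claw":0.3},{"xyz":[0,0,-3.3],"delta_rot":[0,0,-40],"claw":0.3},{"xyz":[0,0,-3.3],"delta_rot":[0,0,-50],"claw":0.3},{"xyz":[0,0,-3.3],"delta_rot":[0,0,-60],"claw":0.3},{"xyz":[0,0,-3.3],"delta_rot":[0,0,-71],"claw":0.3},{"xyz":[0,0,-3.3],"delta_rot":[0,0,-71],"claw":0.3},{"xyz":[0,0,-3.3],"delta_rot":[0,0,-71],"claw":0.3}]'; python3 st.py
python3 - <<'E'
from plant import r,optics
from h import *
st=r.get_state()
p=np.array([.5130,.2441]); a=np.radians(-11); ex=np.array([np.cos(a),np.sin(a)])
piv=p-.055*ex; print("piv",piv)
c=optics.capture("top"); h=cv2.cvtColor(c["img"],cv2.COLOR_BGR2HSV)
print("post now est",piv+.045*np.array([np.cos(np.radians(128.9)),np.sin(np.radians(128.9))]))
print("to post",go([.4296,.2885,.16],-11,st))
E
```

```text
time_s: 10.9
tcp_pos: [0.5131, 0.2429, 0.1886]
eef_rot: [180.0, 0.0, -11.2]
contact_force: [0.1, 0.3, 1.2]
gripper_width: 0.0613
gripper_force: 0.0
10.9 [0.5131 0.2429 0.1886] -11.24 F [0.1  0.31 1.23] M [ 0.011  0.055 -0.015] w 0.0613 0.0 j6 33.68 tq6 0.108
piv [0.4590105  0.25459449]
post now est [0.43075217 0.28961544]
to post (array([-3.026, -0.95 ,  0.954]), array([ 0.02,  0.01, -0.24]))
```

```bash
python3 -m crank '[{"xyz":[-1.5,-0.48,0],"delta_rot":[0,0,0],"claw":0.3},{"xyz":[-3.02,-0.96,0],"delta_rot":[0,0,0],"claw":0.3},{"xyz":[-3.02,-0.96,0.5],"delta_rot":[0,0,0],"claw":0.3},{"xyz":[-3.02,-0.96,1.5],"delta_rot":[0,0,0],"claw":0.3},{"xyz":[-3.02,-0.96,1.8],"delta_rot":[0,0,0],"claw":0.3},{"xyz":[-3.02,-0.96,1.8],"delta_rot":[0,0,0],"claw":0.3}]' 8
python3 - <<'E'
from plant import r,optics
import cv2,numpy as np
c=optics.capture("scene"); w=optics.capture("wrist")
a=cv2.resize(c["img"][160:300,190:310],None,fx=4,fy=4,interpolation=cv2.INTER_CUBIC)[:400]
b=cv2.resize(w["img"][:,180:460],None,fx=1,fy=1)
cv2.imwrite("pics/c2.png",np.hstack([a[:400,:480],b]))
E
python3 st.py
```

```text
time_s: 11.7
tcp_pos: [0.43, 0.2881, 0.1343]
eef_rot: [179.9, 0.0, -11.1]
contact_force: [0.4, -0.1, 0.5]
gripper_width: 0.0615
gripper_force: 0.0
11.8 [0.4304 0.2888 0.1354] -11.04 F [-0.24  0.84 -0.07] M [ 0.004 -0.082  0.032] w 0.0614 0.0 j6 23.35 tq6 -0.008
```

View pics/c2.png

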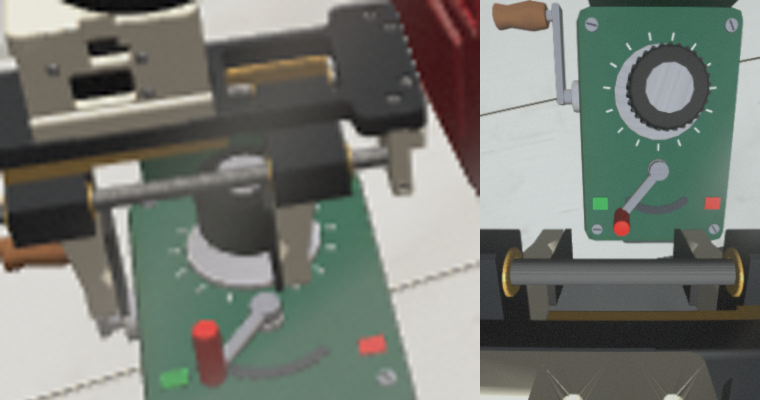

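The post is centred between the fingers (wrist pixel about (321,228)), and the deck around it is clear. Descend and grip lightly.

```bash
python3 -m crank '[{"xyz":[0,0,0.8],"delta_rot":[0,0,0],"claw":0.3},{"xyz":[0,0,1.56],"delta_rot":[0,0,0],"claw":0.3},{"xyz":[0,0,1.56],"delta_rot":[0,0,0],"claw":0.6},{"xyz":[0,0,1.56],"delta_rot":[0,0,0],"claw":1},{"xyz":[0,0,1.56],"delta_rot":[0,0,0],"claw":1},{"xyz":[0,0,1.56],"delta_rot":[0,0,0],"claw":1},{"xyz":[0,0,1.56],"delta_rot":[0,0,0],"claw":1},{"xyz":[0,0,1.56],"delta_rot":[0,0,0],"claw":1}]' 8
python3 st.py
python3 - <<'E'
import numpy as np
# arc in tool axes: tool x = mill x, tool y = -mill y ; from lever angle 0 (0.7 to +y)
f=lambda t:np.array([-.045*np.cos(.7-t),-.045*np.sin(.7-t)])
for t in np.linspace(0,1.4,11): print(t.round(2),((f(t)-f(0))/.03).round(3), end=' ')
E
```

```text
time_s: 12.8
tcp_pos: [0.4297, 0.289, 0.0882]
eef_rot: [-180.0, -0.0, -11.0]
contact_force: [-1.2, 0.8, 1.2]
gripper_width: 0.0118
gripper_force: 8.0
12.8 [0.4297 0.289  0.0882] -11.0 F [-1.23  0.85  1.22] M [ 0.513  0.382 -0.039] w 0.0118 8.0 j6 23.37 tq6 -0.011
0.0 [0. 0.] 0.14 [-0.124  0.17 ] 0.28 [-0.222  0.355] 0.42 [-0.294  0.552] 0.56 [-0.338  0.757] 0.7 [-0.353  0.966] 0.84 [-0.338  1.176] 0.98 [-0.294  1.381] 1.12 [-0.222  1.578] 1.26 [-0.124  1.763] 1.4 [0.    1.933]
```

```bash
python3 -m crank '[{"xyz":[-0.12,0.17,0],"delta_rot":[0,0,0],"claw":1},{"xyz":[-0.22,0.355,0],"delta_rot":[0,0,0],"claw":1},{"xyz":[-0.29,0.55,0],"delta_rot":[0,0,0],"claw":1},{"xyz":[-0.34,0.76,0],"delta_rot":[0,0,0],"claw":1},{"xyz":[-0.35,0.965,0],"delta_rot":[0,0,0],"claw":1}]'
python3 -m crank '[{"xyz":[0.015,0.21,0],"delta_rot":[0,0,0],"claw":1},{"xyz":[0.06,0.415,0],"delta_rot":[0,0,0],"claw":1},{"xyz":[0.13,0.61,0],"delta_rot":[0,0,0],"claw":1},{"xyz":[0.21,0.77,0],"delta_rot":[0,0,0],"claw":1}]'
python3 st.py
```

```text
time_s: 13.42
tcp_pos: [0.4136, 0.2624, 0.0882]
eef_rot: [-179.9, -0.0, -11.0]
contact_force: [-1.3, 3.8, 0.8]
gripper_width: 0.0118
gripper_force: 8.0
time_s: 13.92
tcp_pos: [0.4159, 0.2379, 0.088]
eef_rot: [-180.0, -0.0, -11.0]
contact_force: [-1.0, 2.6, 2.3]
gripper_width: 0.0116
gripper_force: 8.0
13.93 [0.4159 0.2379 0.088 ] -11.01 F [-0.98  2.63  2.31] M [1.135 0.445 0.036] w 0.0116 8.0 j6 25.61 tq6 -0.206
```

```bash
python3 -m crank '[{"xyz":[0.1,0.14,0],"delta_rot":[0,0,0],"claw":1}]'>/dev/null;python3 st.py
python3 -m crank '[{"xyz":[0.03,0.04,0],"delta_rot":[0,0,0],"claw":1}]'>/dev/null;python3 st.py
python3 -m crank '[{"xyz":[0.03,0.04,0],"delta_rot":[0,0,0],"claw":1}]'>/dev/null;python3 st.py
```

```text
14.05 [0.418  0.2334 0.088 ] -11.01 F [-7.08 12.35  2.88] M [4.832 2.902 0.11 ] w 0.0117 8.0 j6 26.21 tq6 -0.219
14.18 [0.4184 0.2334 0.088 ] -11.05 F [-7.83 12.31  2.22] M [4.647 2.959 0.085] w 0.0116 8.0 j6 26.37 tq6 -0.059
14.3 [0.4193 0.2332 0.0881] -11.03 F [-8.45 14.93  0.81] M [5.697 3.161 0.103] w 0.0114 8.0 j6 26.54 tq6 -0.115
```

```bash
python3 -m crank '[{"xyz":[0,0,0],"delta_rot":[0,0,0],"claw":0.7},{"xyz":[0,0,0],"delta_rot":[0,0,0],"claw":0.7},{"xyz":[0,0,0],"delta_rot":[0,0,0],"claw":0.7},{"xyz":[0,0,-1],"delta_rot":[0,0,0],"claw":0.7},{"xyz":[0,0,-2.5],"delta_rot":[0,0,0],"claw":0.7},{"xyz":[0,-1.5,-4],"delta_rot":[0,0,0],"claw":0.7},{"xyz":[0,-3.5,-5],"delta_rot":[0,0,0],"claw":0.7},{"xyz":[0,-5.5,-5],"delta_rot":[0,0,0],"claw":0.7},{"xyz":[0,-7.5,-5],"delta_rot":[0,0,0],"claw":0.7},{"xyz":[0,-7.5,-5],"delta_rot":[0,0,0],"claw":0.7},{"xyz":[0,-7.5,-5],"delta_rot":[0,0,0],"claw":0.7}]'
python3 - <<'E'
from plant import r,optics
from h import *
t=optics.capture("top"); s=optics.capture("scene")
for n,c,(x0,y0,x1,y1) in (("t",t,(215,125,295,255)),("s",s,(205,165,305,300))):
    h=cv2.cvtColor(c["img"],cv2.COLOR_BGR2HSV)
    m=cv2.inRange(h,(0,150,90),(8,255,255))|cv2.inRange(h,(172,150,90),(180,255,255))
    mm=np.zeros_like(m);mm[y0:y1,x0:x1]=m[y0:y1,x0:x1]
    k,_,st,ce=cv2.connectedComponentsWithStats(mm)
    for i in range(1,k):
        if st[i,4]>3: print(n,st[i],ce[i],onz(c,ce[i],.108)[:2])
a=cv2.resize(t["img"][130:250,215:295],None,fx=5,fy=5,interpolation=cv2.INTER_CUBIC)
b=cv2.resize(s["img"][170:290,205:285],None,fx=5,fy=5,interpolation=cv2.INTER_CUBIC)
cv2.imwrite("pics/c3.png",np.hstack([a,b]))
E
```

```text
time_s: 15.68
tcp_pos: [0.4618, 0.4512, 0.2369]
eef_rot: [179.9, 0.0, -11.0]
contact_force: [-0.4, -0.8, 1.1]
gripper_width: 0.0262
gripper_force: 0.0
t [258 231   4   4  14] [259.5        232.28571429] [0.418106   0.23194056]
t [266 230   4   3  11] [267.63636364 230.90909091] [0.42127895 0.21273576]
```

View pics/c3.png

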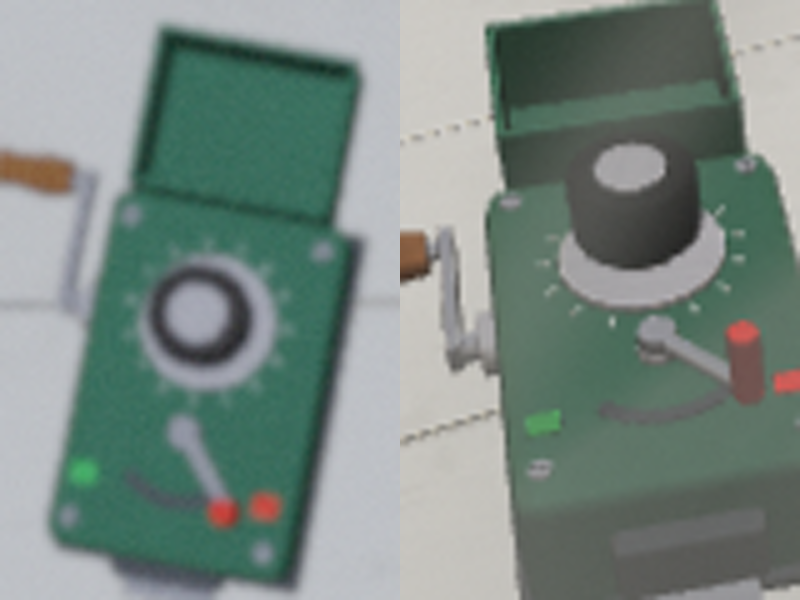

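The post now stands at the red mark, (0.418, 0.232) against an expected (0.419, 0.232), and the arm is clear.

```bash
python3 -c "
from plant import job
print(job.close_job())"
```

```text
the job is handed in; nothing more can be done
None
```

I felt the dial meet its stop at about 0.3 N m, turned it back three clicks and swung the lock lever to its end stop at the red mark; the arm never went near the pot or jar, and I handed the job in at about 16 s (no verdict came back).

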